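# Open the push-and-turn cap of the tall cleaner canister

## Robot

A 6-joint arm with a two-finger parallel gripper is mounted at the origin on a cart in front of the work surface, level with it; the furniture and walls round the work are solid. World frame = base frame: x ahead of the robot, y to its left, z up, the work surface at z = 0. Lengths are in m, angles in rad, forces in N, time in s.
With the tool pointing down it reaches from about 0.375 to 0.9 m from the base axis. Payload 3.1 kg.
Tool frame: the origin (TCP) lies between the finger pads; the fingertips stand 8 mm ahead of it and the grasp point (between the pads) lies 11 mm behind it; z points along the fingers, y is the line along which they close (so a half turn about z gives the same grasp; the last joint's range is limited). The gripper opens to 87 mm and grips with 3 to 60 N. Pads are 19 mm wide; open, the fingers measure 117 mm over their backs; the gripper's body (75 mm by 190 mm) begins 51 mm behind the grasp point.
Start: joints at [1.123, 0.527, 1.433, -0, 1.181, -0.178], TCP at [0.167, 0.602, 0.201] pointing down, gripper open.
Joint ranges: [-3.08, 3.08], [-0.75, 2.2], [0.22, 2.44], [-1.43, 4.57], [0, 2.65], [-2.85, 2.85]. Speed limits (rad/s): [2.79, 2.79, 3.14, 3.14, 3.14, 3.14].

## Interface

Orientations are given as a unit quaternion [x, y, z, w].
In Python, from rig import robot, vision, job gives the robot as it stands.
- The arm moves only by the shell command python3 -m handwheel 'ROWS' [OPENING] [FORCE]. ROWS is JSON, a list of rows, each a list of 4 numbers: the shift along the tool's x, y, z as a fraction of full scale, then the turn about the tool's z as a fraction of full scale. A call has 1 to 20 rows; each row is the pose to reach, as a shift and turn from the pose commanded when the call began, along the tool's axes at that moment, turning the shorter way round; what a row does not reach only later rows make up. Full scale, the value 1, is 300 mm for a shift and 2 pi rad for a turn. A row lasts 1/12 s, in which the tool goes at most 41.7 mm and 7.16 degrees, less where a joint would pass 70% of its speed; a pose out of reach is approached as far as the arm can. A call with a number of a shift or a turn outside -1 to 1 is refused whole. A call with a gripper value outside its range is refused whole. OPENING is the opening in per cent of the stroke, from 0 (shut) to 100 (fully open), set as the call begins (- or left out, the last holds). The fingers move at their own pace and stop on an object; FORCE is the grip in N (left out, the last holds). Time passes only in rows, so rows that repeat a pose let the fingers close. It gives the time, the measured TCP pose, the force, the opening and the grip force at its end, in the units of the state.
- robot.get_obs(): the state, without advancing time (a new reading comes with each control period).
- vision.camera(name): name is "scene" or "top" or "wrist"; returns a dict with "frame" (400x640x3 uint8, red, green, blue), "K" (3x3 intrinsics, pixels), "k1" (the pictures are not rectified: a ray, as slopes to the right and down, at radius r is drawn at 1 + k1 r^2 times it, then the intrinsics apply), "cam_to_world" (4x4, takes a point from camera to world coordinates); the wrist camera has in their place "hand_eye" (4x4, takes a point from camera to tool coordinates, whose origin is the TCP and whose axes are the flange's). Camera axes: x right, y down, z forward; pixel columns grow to the right and rows downward; lengths in m; the calibration is good to about 2 mm. A picture is of the moment at which its call begins: read the wrist's pose just before it. There is no depth.
- job.hand_in(): hands the job in; it is judged then, once.
Trained networks look in the newest picture that a camera, given by its name, has taken for a name from the list of things; names that differ only in an ending like _2 or _b are one class to them, and where a whole thing is asked for, a point or a joint stands for the part that bears it (a point fixed in the world has none). Each returns a list of dicts, best first, with "conf" (0 to 1); they miss things now and then, are a little off and sometimes report something else, mostly with a low value. They report only what shows in the picture. A call takes as long as a camera call. They do not tell look-alikes from the thing itself.
- vision.look_for(camera, label): "point" ([row, column] in pixels, amid what is visible of it).
- vision.outline_of(camera, label): "mask" (400x640 bool, what is visible of it) and "point" ([row, column] in pixels, amid what is visible of it).
The state is a dict: "time": time; "q": joint angles; "joint_velocities": joint speeds; "joint_torque": joint torques, N m; "position": TCP position; "tool_rot": TCP orientation; "ft_force": force on the tool from outside, world axes, zero at the start; "moment": the same for the moment, N m; "grip_width": finger opening in m; "grip_force": force on a finger pad.
Only numpy, scipy, OpenCV 4.12 (cv2) and the standard library are available. Lean on these libraries where they do the work, as an engineer would, in place of code of your own. Each camera call takes 0.05 s, during which the arm holds its last target. There are 200 camera calls.

## Task

Two aluminium canisters of thread cleaner with push-and-turn safety caps are clamped to the ledge. Open the taller one: press its cap down hard against the spring and, while it is down, turn it counter-clockwise (seen from above) until the latch is passed, then let go so that the cap pops up and stays up. Leave the shorter canister's cap shut.

Things in the scene. Friction and masses are not known exactly. Their poses are not given: they have to be found in the camera images.
- tall_cap_center (a point): Centre (half-way up, on the axis) of the black ribbed cap of the taller canister. The cap is an upright cylinder 44 mm in diameter and 36 mm high, its top 162 mm above the work surface while shut; below it a neck 32 mm in diameter is bare for 17 mm, then a shoulder slopes out to the 68 mm wide aluminium can. The can is fixed in a round 100 mm steel flange. Grip the cap across any diameter, from above. The x axis points along the raised pointer rib on the cap's top, z is up.
- tall_cap (a joint): Turn of the tall canister's cap in rad: 0 shut, growing counter-clockwise seen from above; hard stop at 1.3. While the cap is not pressed a hidden latch blocks it (about 0.02 of play). Pressed more than 4 mm down (best fully, 6 mm) it turns easily; from about 0.9 (52 degrees) on the latch is passed and the cap can rise; about 1.1 is a good turn to aim at.
- tall_lift (a joint): Height of the tall canister's cap in m relative to its shut height: 0 shut, -0.006 pressed fully down (hard stop), +0.006 popped up after opening. A spring of 1 N/mm drives it up: the press begins at 8 N and takes about 14 N fully down. The cap follows the gripper's height while it is gripped. Once popped up it cannot turn back unless pressed again.
- short_pointer (a point): Tip of the raised pointer rib on the top of the shorter canister's cap, 18 mm from the cap's axis. Same make and same diameters as the tall one, but its cap's top is only 117 mm above the work surface. Leave it shut. The x axis points from the cap's axis to this tip, z is up.
Things that resemble listed ones, but are neither listed nor needed, are in the scene too. Leave any brown or orange look-alike of the part that bears tall_cap_center alone.

How it is judged:
By the outcome, as a careful person would: the job done as asked, in the order asked, and still so for the second after the job is handed in, with the robot touching nothing.
It also fails if it takes over 32 s, if anything falls off the work surface, if the arm or the gripper's body presses on something with over 40 N, if the wrist force passes 120 N, or if a joint passes its speed limit or range.

## Working session

There is one attempt and no reset: what is moved stays moved. The work goes in short steps, Python scripts to look and compute and a shell command to move; the robot and the scene stay as the last step left them, time stands still between calls to the robot, and variables do not carry over. Pictures are saved under pics/ and viewed, at most 10 in all, crops included, and the job is handed in when it is done.

```bash
mkdir -p pics; cat > h.py <<'E'
import numpy as np, cv2
from rig import robot, vision, job
from scipy.spatial.transform import Rotation as R
def cam(n):
    o=robot.get_obs(); c=vision.camera(n)
    if 'cam_to_world' in c: T=np.array(c['cam_to_world'])
    else:
        W=np.eye(4); W[:3,:3]=R.from_quat(o['tool_rot']).as_matrix(); W[:3,3]=o['position']; T=W@np.array(c['hand_eye'])
    return c,T
def on_plane(c,T,rc,z):
    K=np.array(c['K']); d=np.array([(rc[1]-K[0,2])/K[0,0],(rc[0]-K[1,2])/K[1,1]]); u=d.copy()
    for _ in range(20): u=d/(1+c['k1']*(u@u))
    v=T[:3,:3]@np.array([u[0],u[1],1]); return T[:3,3]+v*(z-T[2,3])/v[2]
E
python3 - <<'E'
from h import *
o=robot.get_obs(); print(o['time'],o['position'],o['tool_rot'],o['grip_width'],o['ft_force'])
for n in ['top','scene','wrist']:
    c,T=cam(n); cv2.imwrite(f'pics/{n}0.png',c['frame'][:,:,::-1]); print(n,T[:3,3].round(3))
    for l,z in [('tall_cap_center',.144),('short_pointer',.117)]:
        for d in vision.look_for(n,l): print(n,l,round(d['conf'],2),np.round(d['point']),on_plane(c,T,d['point'],z).round(3))
E
```

```text
0.0 [0.16620534 0.6016795  0.19974527] [ 1.34464116e-01  9.90917855e-01 -1.04630839e-03 -3.33859606e-04] 0.08725465775695107 [-0.01310265  0.17197898  0.23042322]
top [0.231 0.124 1.82 ]
top tall_cap_center 0.72 [211. 252.] [0.442 0.488 0.144]
top tall_cap_center 0.61 [223. 210.] [0.404 0.638 0.144]
top tall_cap_center 0.52 [184. 225.] [0.54  0.586 0.144]
scene [-0.234  1.454  1.003]
scene tall_cap_center 0.82 [255. 277.] [0.407 0.643 0.144]
scene tall_cap_center 0.67 [233. 249.] [0.539 0.602 0.144]
scene tall_cap_center 0.58 [223. 295.] [0.447 0.489 0.144]
scene tall_cap_center 0.5 [170. 343.] [0.474 0.131 0.144]
wrist [0.093 0.622 0.385]
```

View pics/top0.png

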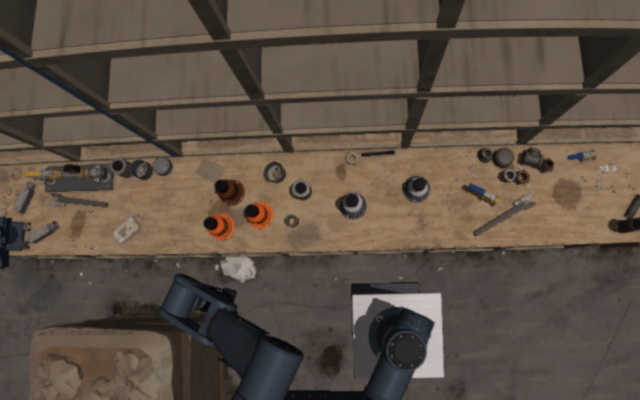

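View pics/scene0.png

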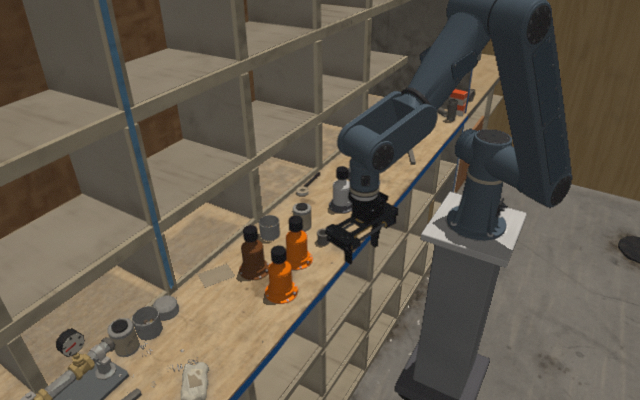

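The top view shows two aluminium canisters with black caps near (row 203, col 351) and (187, 418). The brown and orange ones are look-alikes. The scene view shows one silver canister at (172, 343), and the arm hides the other.

```bash
python3 - <<'E'
from h import *
a=cv2.imread('pics/top0.png')[160:230,320:450]; cv2.imwrite('pics/crop1.png',cv2.resize(a,None,fx=6,fy=6,interpolation=cv2.INTER_CUBIC))
c,T=cam('top')
for p in [(200,350),(184,418)]:
    for z in (.162,.117,0): print(p,z,on_plane(c,T,p,z).round(3))
for l in ('tall_cap_center','short_pointer','tall_cap'):
    for d in vision.outline_of('top',l): print(l,d['conf'],np.round(d['point']),d['mask'].sum())
E
```

```text
(200, 350) 0.162 [0.469 0.152 0.162]
(200, 350) 0.117 [0.475 0.153 0.117]
(200, 350) 0 [0.492 0.155 0.   ]
(184, 418) 0.162 [ 0.516 -0.077  0.162]
(184, 418) 0.117 [ 0.524 -0.082  0.117]
(184, 418) 0 [ 0.544 -0.096  0.   ]
tall_cap_center 0.73 [202. 351.] 134
tall_cap_center 0.68 [209. 252.] 137
tall_cap_center 0.67 [200. 349.] 163
tall_cap_center 0.51 [186. 224.] 102
short_pointer 0.6 [185. 420.] 120
tall_cap 0.68 [224. 212.] 143
tall_cap 0.63 [186. 222.] 139
tall_cap 0.49 [215. 251.] 138
tall_cap 0.42 [199. 352.] 138
```

View pics/crop1.png

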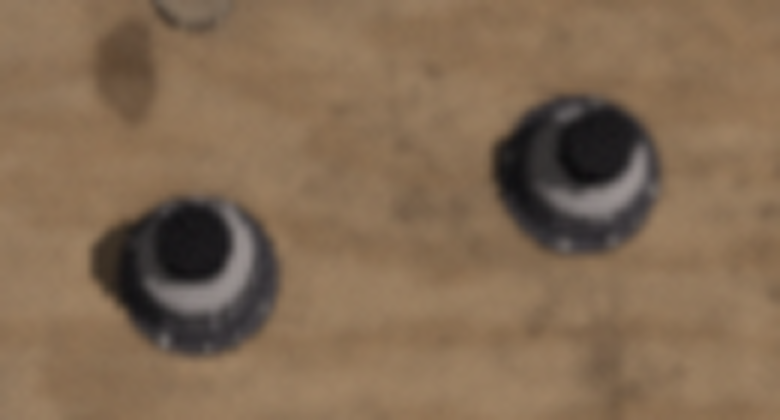

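Comparing each cap's offset from its flange with its distance from the camera, the left one (cap at about row 200.5, col 352) is about 1.3 times taller. The scene view agrees, so this is the tall canister, near (0.47, 0.153). I'll move above it and refine with the wrist camera.

```bash
python3 -m handwheel '[[0,0,-0.333,0],[0,0,-0.333,0],[0,0,-0.333,0],[-0.68,-0.58,-0.333,0],[-0.68,-0.58,-0.333,0],[-0.68,-0.58,-0.333,0],[-0.68,-0.58,-0.333,0],[-0.68,-0.58,-0.333,0],[-0.68,-0.58,-0.333,0],[-0.68,-0.58,-0.333,0],[-0.68,-0.58,-0.333,0]]' 100 50
python3 -m handwheel '[[-0.68,-0.58,0,0],[-0.68,-0.58,0,0],[-0.68,-0.58,0,0],[-0.68,-0.58,0,0],[-0.68,-0.58,0,0],[-0.68,-0.58,0,0],[-0.68,-0.58,0,0],[-0.68,-0.58,0,0],[-0.68,-0.58,0,0],[-0.68,-0.58,0,0],[-0.68,-0.58,0,0]]'
cat > look.py <<'E'
from h import *
import sys
o=robot.get_obs(); print(o['time'],o['position'],R.from_quat(o['tool_rot']).as_matrix().round(3).tolist(),o['q'])
c,T=cam('wrist'); cv2.imwrite(f'pics/{sys.argv[1]}.png',c['frame'][:,:,::-1])
for z in (.162,): print(on_plane(c,T,(200,320),z))
for d in vision.outline_of('wrist','tall_cap_center'):
    ys,xs=np.nonzero(d['mask']); print(d['conf'],d['point'],ys.min(),ys.max(),xs.min(),xs.max(),on_plane(c,T,d['point'],.144))
E
python3 look.py w1
```

```text
time: 1.57
position: [0.3189, 0.3773, 0.3009]
tool_rot: [0.137, 0.991, -0.0, 0.001]
ft_force: [-0.3, 0.1, 1.1]
grip_width: 0.087
grip_force: 0.0
time: 2.48
position: [0.466, 0.1597, 0.3006]
tool_rot: [0.133, 0.991, 0.0, -0.0]
ft_force: [-0.6, 0.5, 0.6]
grip_width: 0.0873
grip_force: 0.0
2.4833 [0.46596806 0.15971477 0.30059903] [[-0.964, 0.265, -0.001], [0.265, 0.964, 0.001], [0.001, 0.0, -1.0]] [ 1.02479848e-01  2.32602592e-01  1.61993193e+00  6.61652488e-04
  1.28970606e+00 -1.20081122e+00]
[0.4792237  0.15461463 0.162     ]
0.83 [191.3, 311.4] 172 209 296 331 [0.47022738 0.14577513 0.144     ]
0.62 [95.3, 596.9] 71 112 566 631 [0.44744876 0.49270609 0.144     ]
```

View pics/w1.png

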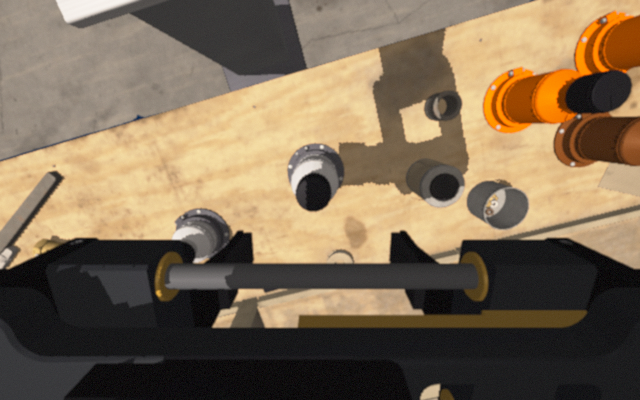

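The wrist view shows the tall canister's black cap at about (row 191, col 312). The estimate (0.470, 0.146) agrees with the top view. I'll drop closer for a second look.

```bash
python3 -m handwheel '[[-0.025,-0.035,0.1,0],[-0.025,-0.035,0.2,0],[-0.025,-0.035,0.267,0],[-0.025,-0.035,0.267,0],[-0.025,-0.035,0.267,0],[-0.025,-0.035,0.267,0]]' 
python3 look.py w2
```

```text
time: 3.08
position: [0.4723, 0.1468, 0.2218]
tool_rot: [0.134, 0.991, 0.0, 0.001]
ft_force: [0.3, 0.5, -0.0]
grip_width: 0.0873
grip_force: 0.0
3.0833 [0.47230082 0.14676594 0.22175023] [[-0.964, 0.266, 0.002], [0.266, 0.964, 0.0], [-0.002, 0.001, -1.0]] [ 7.48913994e-02  3.23667130e-01  1.72907161e+00  5.63964284e-05
  1.08656508e+00 -1.22718476e+00]
[0.46455466 0.14777193 0.162     ]
0.76 [201.5, 321.3] 176 226 300 346 [0.47125242 0.14718514 0.144     ]
```

View pics/w2.png

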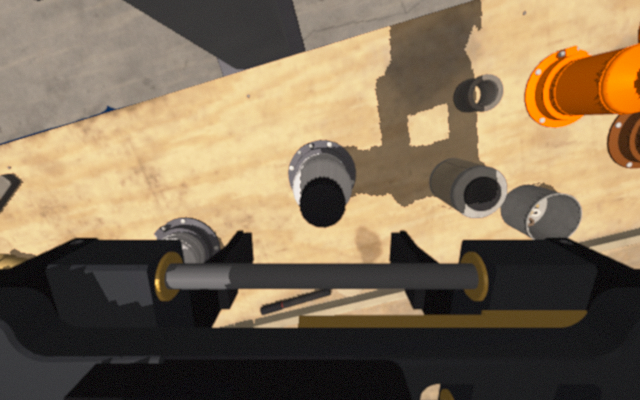

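The cap sits midway between the fingers (col 322 against finger midpoint 320) at (0.471, 0.147), which matches the earlier measurements. I'll descend and grip.

```bash
python3 -m handwheel '[[0,0,0.1,0],[0,0,0.18,0],[0,0,0.23,0],[0,0,0.27,0],[0,0,0.29,0],[0,0,0.29,0],[0,0,0.29,0]]'
python3 -m handwheel '[[0,0,0,0],[0,0,0,0],[0,0,0,0],[0,0,0,0],[0,0,0,0],[0,0,0,0],[0,0,0,0],[0,0,0,0],[0,0,0,0],[0,0,0,0]]' 0 50
```

```text
time: 3.77
position: [0.4723, 0.1462, 0.1344]
tool_rot: [0.134, 0.991, 0.0, 0.001]
ft_force: [0.3, 0.8, -0.0]
grip_width: 0.0871
grip_force: 0.0
time: 4.6
position: [0.472, 0.1478, 0.1336]
tool_rot: [0.135, 0.991, 0.002, 0.0]
ft_force: [1.3, 6.2, -0.0]
grip_width: 0.0412
grip_force: 50.0
```

```bash
python3 -m handwheel '[[0,0.004,0.008,0],[0,0.006,0.016,0],[0,0.006,0.022,0],[0,0.006,0.022,0],[0,0.006,0.022,0],[0,0.006,0.022,0]]'
```

```text
time: 5.1
position: [0.4721, 0.1479, 0.1284]
tool_rot: [0.134, 0.991, 0.0, 0.0]
ft_force: [-2.4, 1.2, 12.8]
grip_width: 0.0411
grip_force: 50.0
```

Force 12.8 N means about 4.8 mm down. I'll press slightly more, then start the turn.

```bash
python3 -m handwheel '[[0,0,0.006,0],[0,0,0.006,0],[0,0,0.006,0],[0,0,0.006,-0.01],[0,0,0.006,-0.02],[0,0,0.006,-0.03],[0,0,0.006,-0.04],[0,0,0.006,-0.04],[0,0,0.006,-0.04]]'; python3 -c "
from h import *
o=robot.get_obs();print(o['moment'],o['ft_force'],o['q'])"
```

```text
time: 5.85
position: [0.4722, 0.1481, 0.1273]
tool_rot: [0.009, 1.0, 0.0, 0.001]
ft_force: [-3.6, 0.1, 17.2]
grip_width: 0.0414
grip_force: 50.0
[0.05510651 0.73625685 0.02548018] [-3.64736068  0.09434781 17.22168429] [ 7.75556827e-02  4.65633259e-01  1.82942606e+00  1.80812854e-04
  8.45101065e-01 -1.47533237e+00]
```

Turning easily (moment about z ≈ 0.03 N m), counter-clockwise, and fully pressed. I'll finish the turn to about 1.13 rad.

```bash
python3 -m handwheel '[[0,0,0,-0.012],[0,0,0,-0.024],[0,0,0,-0.036],[0,0,0,-0.048],[0,0,0,-0.06],[0,0,0,-0.072],[0,0,0,-0.084],[0,0,0,-0.096],[0,0,0,-0.108],[0,0,0,-0.12],[0,0,0,-0.132],[0,0,0,-0.14],[0,0,0,-0.14],[0,0,0,-0.14]]'; python3 -c "
from h import *
o=robot.get_obs();print(o['moment'],o['ft_force'],o['q'])"
```

```text
time: 7.02
position: [0.4719, 0.1486, 0.1273]
tool_rot: [-0.417, 0.909, 0.0, 0.001]
ft_force: [-4.1, 1.6, 18.1]
grip_width: 0.0411
grip_force: 50.0
[0.50580475 0.89668376 0.02842982] [-4.11083459  1.60395151 18.10041841] [ 7.79816810e-02  4.65566405e-01  1.82958616e+00  1.44562629e-03
  8.45384387e-01 -2.35495029e+00]
```

Turned 1.13 rad. I'll let it rise while still gripped, checking that it is past the latch before releasing.

```bash
python3 -m handwheel '[[0,0,-0.01,0],[0,0,-0.02,0],[0,0,-0.03,0],[0,0,-0.04,0],[0,0,-0.043,0],[0,0,-0.043,0],[0,0,-0.043,0]]'
```

```text
time: 7.6
position: [0.4718, 0.1484, 0.1381]
tool_rot: [-0.417, 0.909, 0.001, 0.0]
ft_force: [-0.3, 4.5, 2.9]
grip_width: 0.041
grip_force: 50.0
```

```bash
python3 -m handwheel '[[0,0,0,0],[0,0,0,0],[0,0,0,0],[0,0,0,0],[0,0,0,0],[0,0,0,0],[0,0,0,0],[0,0,0,0],[0,0,0,0]]' 100
python3 -m handwheel '[[0,0,-0.05,0],[0,0,-0.15,0],[0,0,-0.25,0],[0,0,-0.3,0],[0,0,-0.3,0],[0,0,-0.3,0],[0,0,-0.3,0]]'
python3 look.py w3; python3 - <<'E'
from h import *
c,T=cam('scene'); cv2.imwrite('pics/s3.png',cv2.resize(c['frame'][100:280,220:420,::-1],None,fx=3,fy=3))
E
```

```text
time: 8.35
position: [0.472, 0.1477, 0.138]
tool_rot: [-0.417, 0.909, -0.0, -0.0]
ft_force: [0.5, -0.4, 0.5]
grip_width: 0.0856
grip_force: 0.0
time: 8.93
position: [0.4709, 0.1477, 0.227]
tool_rot: [-0.417, 0.909, 0.0, -0.001]
ft_force: [-0.6, 0.5, -0.1]
grip_width: 0.0867
grip_force: 0.0
8.9333 [0.47092781 0.14774427 0.22704683] [[-0.652, -0.759, -0.002], [-0.759, 0.652, -0.0], [0.002, 0.002, -1.0]] [ 7.71698630e-02  3.17378376e-01  1.72140953e+00 -2.77912269e-06
  1.10493713e+00 -2.35477122e+00]
[0.46714378 0.14245272 0.162     ]
0.74 [203.1, 320.4] 178 229 298 344 [0.47223139 0.14893398 0.144     ]
```

View pics/w3.png

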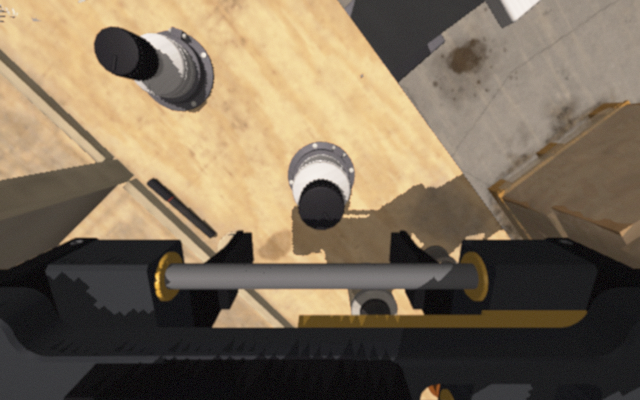

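In this view the other canister's cap (row 53, col 125) also leans far out. I'll check both heights numerically before handing in.

```bash
python3 - <<'E'
from h import *
c,T=cam('wrist')
print(T[:3,3])
for n,cap,fl in [('gripped',(205,322),(172,321)),('other',(52,117),(68,183))]:
    print(n,'flange',on_plane(c,T,fl,.008).round(3),[on_plane(c,T,cap,z).round(3).tolist() for z in (.117,.162,.168)])
E
```

```text
[0.42167097 0.09009852 0.41091252]
gripped flange [0.466 0.143 0.008] [[0.477, 0.158, 0.117], [0.469, 0.147, 0.162], [0.468, 0.146, 0.168]]
other flange [ 0.514 -0.081  0.008] [[0.526, -0.085, 0.117], [0.51, -0.058, 0.162], [0.508, -0.054, 0.168]]
```

View pics/s3.png

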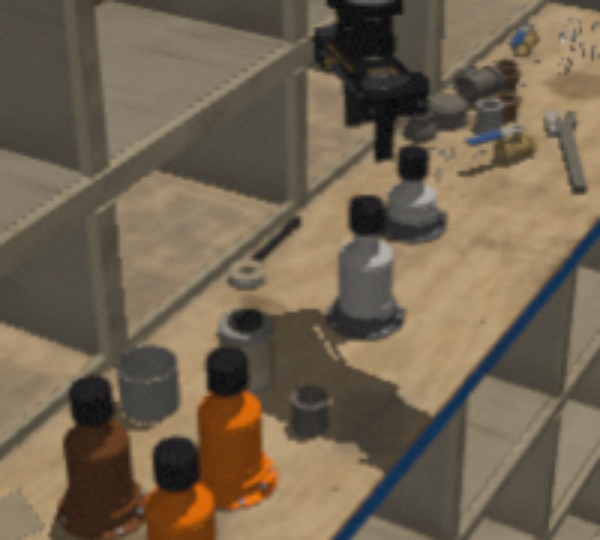

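The scene view shows the opened canister is clearly the taller of the two, and the other fits a cap height of 117 mm. The cap rose about 11 mm with the spring still pushing up at 2.9 N, so the latch is passed. The gripper is clear of everything.

```bash
python3 -c "
from rig import job
print(job.hand_in())"
```

```text
the job is handed in; nothing more can be done
None
```

I opened the taller canister: its cap was pressed fully down, turned about 1.13 rad counter-clockwise and popped up. I left the shorter one untouched and handed the job in at about 9 s; no verdict was returned.

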